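Tighten the hold-down bolt of the airpot stand with a reversible ratchet

TASK

The hold-down bolt of the black airpot stand has worked loose; a ratchet already sits on it, but its red direction lever is still set to loosen. First flip the lever to tighten, then swing the handle back anticlockwise a good 30 degrees to feel that it clicks freely and leaves the bolt alone, then swing it clockwise until the bolt comes up firm at about 2.5 newton metres, without overtightening it and without ever turning the bolt on the loosen setting. Leave the ratchet on the bolt, still set to tighten, let go of it, and leave the creamer bottle, the bowl and the spanner where they are.

Things in the scene. Friction and masses are not known exactly. Their poses are not given: they have to be found in the camera images.
- stand: Low black two-tier airpot stand with steel drip grilles, fixed to the counter. Origin on the counter under the axis of the loose bolt (vertical), in a 5 mm steel ear. Its front box begins 47 mm from that axis towards +x: 200 mm deep, 70 mm high (grille 76), from y = -70 to +330 mm; rear tier 145 mm high behind it. The ratchet handle lies on the -x side.
- bolt: Loose hex bolt with washer and the 27 mm steel socket on it (top at z = 50 mm), turning as one about the vertical axis through its origin (same origin as the stand). Clockwise seen from above tightens. It needs 0.7 to 0.8 N m to turn; after 0.4 to 0.9 rad (it differs) it meets a spring washer and the torque climbs by about 20 N m per rad. A lock thread keeps it where it is left.
- ratchet: Reversible ratchet, 236 mm from bolt axis to handle end, turning about the bolt axis with about 0.3 N m of drag and staying where it is left. Origin on that axis at counter level; its -x runs along the handle, z up. Pear head 42 mm wide, 50 to 77 mm high; thin neck; black grip 98 to 236 mm from the axis, 25 to 29 mm thick, centre line at z = 63.5 mm. 24 clicks a turn (15 deg), 4 deg of play.
- handle_grip (a point): Middle of the black grip of the ratchet: 170 mm from the bolt axis, 63.5 mm above the counter, on the grip's centre line. Pushed here, square to the handle, 2.5 N m on the bolt is about 15 to 17 N; running the bolt in takes 4 to 7 N, free-wheeling under 3 N. Free room to swing: 45 deg either side of the stand's -x.
- dir_lever (a joint): Angle of the red direction lever on the ratchet head (rad). It rests at -0.3 (loosen: the ratchet drives anticlockwise, free-wheels clockwise) or at +0.3 (tighten: drives clockwise, free-wheels anticlockwise). A spring snaps it to whichever side of the middle it is on; a sideways push of 2 to 5 N near its end takes it over.
- lever_tip (a point): Near the free end of the red direction lever, mid height. Lever pivot: vertical, 24 mm from the bolt axis towards the handle. Its paddle points to the handle end, 12 to 36 mm from the pivot, 10 mm wide, 81 to 95 mm high; this point is 30 mm from the pivot, 88 mm high. Seen from the handle end looking to the head, paddle right (ratchet -y) is tighten, left is loosen. Neck below it: top at 73 mm.
- socket_mark (a point): Point on the outside of the socket, 13.5 mm from the bolt axis and 30 mm above the counter; it turns with the bolt (on the bolt's -x side).
- creamer: Bystander: white creamer bottle with a blue cap, 66 mm across, 190 mm tall, standing on the counter. Origin: centre of its underside.
- bowl: Bystander: blue ceramic bowl, 136 mm across the rim, 60 mm tall, standing on the counter. Origin: centre of its underside.
- spanner: Bystander: steel open-end spanner lying flat on the counter. Origin: under its middle; x along its length.

How it is judged:
By the outcome, as a careful person would: the job done as asked, in the order asked, and still so for the second after the job is handed in, with the robot touching nothing.
It also fails if it takes over 64 s, if anything falls off the work surface, if the arm or the gripper's body presses on something with over 40 N, if the wrist force passes 120 N, or if a joint passes its speed limit or range.

ROBOT

A 6-joint arm with a two-finger parallel gripper is mounted at the origin on the work surface. World frame = base frame: x ahead of the robot, y to its left, z up, the work surface at z = 0. Lengths are in mm, angles in degrees, forces in N, time in s.
With the tool pointing down it reaches from about 200 to 875 mm from the base axis. Payload 3.4 kg.
Tool frame: the origin (TCP) lies between the finger pads; the fingertips stand 22 mm ahead of it and the grasp point (between the pads) lies 3 mm ahead of it; y points along the fingers, z is the direction in which the jaws open and shut, and the axes are right-handed (so a half turn about y gives the same grasp; the last joint's range is limited). The gripper opens to 94 mm and grips with 3 to 60 N. Pads are 16 mm wide; open, the fingers measure 119 mm over their backs; the gripper's body (75 mm by 177 mm) begins 78 mm behind the grasp point.
Start: joints at [67.724, 15.808, 86.224, -0, 77.962, -6.933], TCP at [152.167, 554.534, 227.493] pointing down, gripper open.
Joint ranges: [-165.64, 165.64], [-43.16, 119.46], [12.63, 154.43], [-67.54, 247.53], [6.08, 155.33], [-154.97, 154.97]. Speed limits (degrees/s): [147.25, 147.25, 180, 180, 180, 180].

INTERFACE

Orientations are given as a 3x3 rotation matrix whose columns are the frame's x, y, z axes.
In Python, from workcell import * gives the robot as it stands.
- The arm moves only by the tool send_rows, never from a script. Its argument "series" is one flat list of numbers, 5 for each row, row after row: the shift along the tool's x, y, z in cm, then the turn about the tool's y in rad, then the finger opening in cm, from 0 to 9.4. A call has 1 to 12 rows; each row shifts and turns the commanded pose from where the row before left it, along the tool's axes as they then stand; what a row does not reach is not made up. A row lasts 1/10 s, in which the tool goes at most 50 mm and 8.59 degrees, less where a joint would pass 70% of its speed; a pose out of reach is approached as far as the arm can. A call is refused whole if a number of a shift passes 5 or a number of a turn 0.15, either way. A call with a gripper value outside its range is refused whole. The fingers move at their own pace and stop on an object; "force" is the grip in N (left out, the last holds). Time passes only in rows, so rows that do not move let the fingers close. It gives the time, the measured TCP pose, the force and the opening at its end, in the units of the state.
- get_obs(): the state, without advancing time (a new reading comes with each control period).
- camera(name): name is "scene" or "top" or "wrist"; returns (picture, depth): 420x560x3 uint8, red, green, blue; 420x560 float32, mm along the optical axis (not along the pixel's ray), 0 where there is no reading.
- camera_info(name): a dict with "vertical_fov" (degrees; the focal length in pixels is half the picture's height over the tangent of half this angle, whatever the lens; pixels are square), "cx", "cy" (the principal point, pixels), "rvec" (rotation vector, rad) and "tvec" (3), from world to camera coordinates, as OpenCV has them. Camera axes: x right, y down, z forward; pixel columns grow to the right and rows downward; lengths in mm; the calibration is good to about 2 mm. A picture is of the moment at which its call begins: read the wrist's pose just before it. camera_info takes no time and is no camera call; for the wrist camera it gives the pose at the moment of the call.
- sign_off(): hands the job in, once; it reports no verdict.
The state is a dict: "clock": time; "q": joint angles; "qvel": joint speeds; "joint_efforts": joint torques, N m; "eef_pos": TCP position; "tool_rot": TCP orientation; "wrist_force": force on the tool from outside, world axes, zero at the start; "wrist_torque": the same for the moment, N m; "grip_width": finger opening in mm.
Only numpy, scipy, OpenCV 4.12 (cv2) and the standard library are available. Lean on these libraries where they do the work, as an engineer would, in place of code of your own. Each camera call takes 0.05 s, during which the arm holds its last target.

## Working session

There is one attempt and no reset: what is moved stays moved. The work goes in short steps, Python scripts to look and compute and a tool call to move; the robot and the scene stay as the last step left them, time stands still between calls to the robot, and variables do not carry over. Pictures are saved under pics/ and viewed, and the job is handed in when it is done.

Besides the shell and the picture viewer there is one more tool, called after "Emit:" as a command line: name --argument value ..., lists and objects as JSON in quotes. send_rows: Moves the arm, as the interface text tells. Its arguments: {"type":"object","properties":{"series":{"type":"array"},"force":{"type":"number"}},"required":["series"]}

```bash
ls; mkdir -p pics; cat > h.py <<'E'
from workcell import *
import numpy as np, cv2
from scipy.spatial.transform import Rotation as R
def cam(n,save=None):
    i=camera_info(n); p,d=camera(n)
    if save: cv2.imwrite(save,cv2.cvtColor(p,cv2.COLOR_RGB2BGR))
    return i,p,d
def K(i):
    f=210/np.tan(np.radians(i['vertical_fov'])/2); return f
def world(i,d):
    f=K(i); v,u=np.mgrid[:420,:560]
    P=np.dstack([(u-i['cx'])/f*d,(v-i['cy'])/f*d,d])
    M=cv2.Rodrigues(np.array(i['rvec'],float))[0]; t=np.array(i['tvec'],float).ravel()
    return (P-t)@M
E
python3 - <<'E'
from h import *
o=get_obs(); print(o)
for n in ['scene','top','wrist']:
    i,p,d=cam(n,f'pics/{n}0.png'); print(n,i)
    np.savez(f'{n}0.npz',p=p,d=d,w=world(i,d))
E
```

```text
pics
{'clock': 0.0, 'q': array([ 6.77249930e+01,  1.58466924e+01,  8.62921265e+01,  2.85974164e-05,
        7.79619043e+01, -6.93256817e+00]), 'qvel': array([-0.01098336, -0.09419913, -0.05163298,  0.0215375 , -0.11699053,
        0.04581124]), 'joint_efforts': array([ 2.62175236e-04, -4.04579115e+01, -2.37240136e+01,  7.00870156e-02,
        3.39629443e-02, -1.33525450e-04]), 'eef_pos': array([151.94667149, 554.03363135, 226.63547692]), 'tool_rot': array([[ 9.64361605e-01, -6.66807297e-04,  2.64586942e-01],
       [-2.64587697e-01, -1.62657864e-03,  9.64360257e-01],
       [-2.12670988e-04, -9.99998455e-01, -1.74503899e-03]]), 'wrist_force': array([-0.70751581,  0.73989838, -0.33960397]), 'wrist_torque': array([ 0.04292377, -0.01680438,  0.01023298]), 'grip_width': 94.0031946852787}
scene {'vertical_fov': 45.31763341032661, 'cx': 280.64621566921585, 'cy': 205.03671865159214, 'rvec': array([ 2.16837422,  1.33763444, -0.43807441]), 'tvec': array([-242.8916414 , -318.73408007, 1706.33192711])}
top {'vertical_fov': 54.89503220336659, 'cx': 279.55833056629524, 'cy': 210.03798531434344, 'rvec': array([ 2.25482156, -1.93106704,  0.21139811]), 'tvec': array([-56.20403353, 550.37829101, 856.14843312])}
wrist {'vertical_fov': 71.1022926579999, 'cx': 274.29647355374175, 'cy': 209.8223361171341, 'rvec': array([-2.3019242 , -1.75632469, -0.25674225]), 'tvec': array([-572.53638693,  -30.49692032,  393.1840657 ])}
```

View pics/scene0.png

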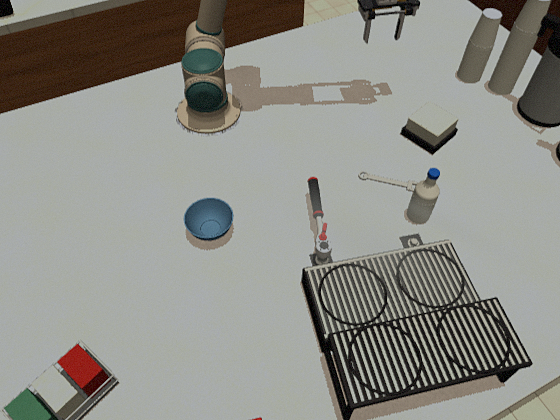

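View pics/top0.png

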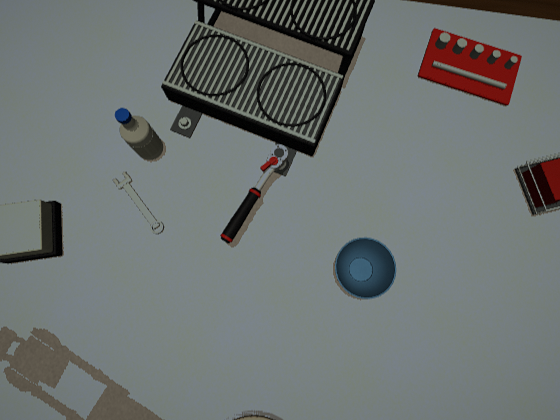

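View pics/wrist0.png

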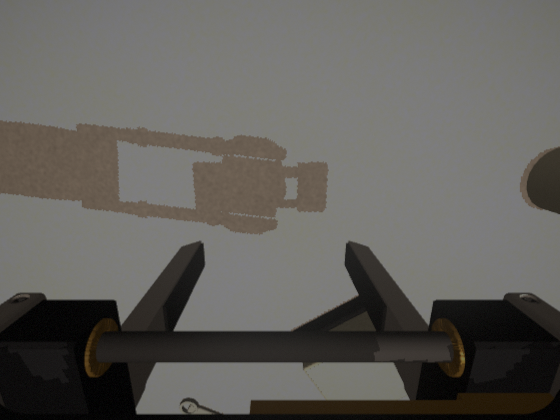

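The top view shows the ratchet head at about (280,155), the handle end at (226,240), and the red lever at (268,163).

```bash
python3 - <<'E'
from h import *
for n,(a,b,c,e) in {'top':(130,260,205,310),'scene':(165,275,295,345)}.items():
    z=np.load(f'{n}0.npz'); p,d,w=z['p'],z['d'],z['w']
    s=p[a:b,c:e]; cv2.imwrite(f'pics/{n}_crop.png',cv2.cvtColor(cv2.resize(s,None,fx=5 if n=="top" else 5,fy=5 if n=="top" else 5,interpolation=cv2.INTER_CUBIC),cv2.COLOR_RGB2BGR))
    pi=p.astype(int); red=(pi[...,0]>120)&(pi[...,1]<80)&(pi[...,2]<80)
    m=np.zeros_like(red); m[a:b,c:e]=True; 
    k,l,st,ce=cv2.connectedComponentsWithStats((red&m).astype(np.uint8))
    for j in range(1,k):
        if st[j,4]>5:
            q=w[(l==j)&(d>0)]; print(n,'red',ce[j],st[j,4],q.mean(0).round(1),q.min(0).round(),q.max(0).round())
    dark=(pi.max(2)<70)&m&(w[...,2]>45)&(w[...,2]<85)
    q=w[dark]; print('dark',q.shape,q.mean(0).round(1)); 
    np.savetxt(f'{n}_dark.txt',q,fmt='%.1f')
z=np.load('top0.npz');w=z['w']
for (u,v) in [(280,148),(280,155),(285,160),(240,215),(233,228),(226,240),(272,155),(290,153),(185,122),(365,268)]: print(u,v,w[v,u].round(1),z['p'][v,u])
E
```

```text
top red [273.31428571 159.57142857] 35 [661.3  60.3  83.3] [653.  52.  79.] [668.  69.  90.]
top red [265. 165.] 29 [641.5  75.8  95.5] [633.  68.  91.] [649.  84.  98.]
top red [254.25 191.5 ] 8 [582.1  91.2  77.5] [579.  85.  73.] [585.  99.  80.]
top red [225.45454545 236.90909091] 11 [470.9 136.3  77.6] [467. 128.  75.] [475. 145.  80.]
dark (1152, 3) [606.4  79.7  70.8]
scene red [312.25       177.91666667] 12 [469.5 134.5  75.4] [467. 122.  69.] [473. 147.  79.]
scene red [322.48484848 236.66666667] 33 [660.5  58.2  82.5] [651.  48.  78.] [668.  68.  88.]
dark (299, 3) [603.   79.5  74.5]
280 148 [693.1  49.9  78.2] [85 90 94]
280 155 [676.2  47.3  78.3] [51 53 50]
285 160 [669.5  34.6  68.5] [40 38 34]
240 215 [523.9 113.3  78.6] [24 23 21]
233 228 [493.4 124.   74.3] [19 19 18]
226 240 [464.7 134.3  75. ] [2 7 6]
272 155 [672.9  65.3  79.6] [ 88  98 104]
290 153 [711.4  27.6   6.6] [49 51 48]
185 122 [747.5 298.   18.4] [128 133 120]
365 268 [ 458.3 -187.1    5.6] [ 60  94 115]
```

View pics/top_crop.png

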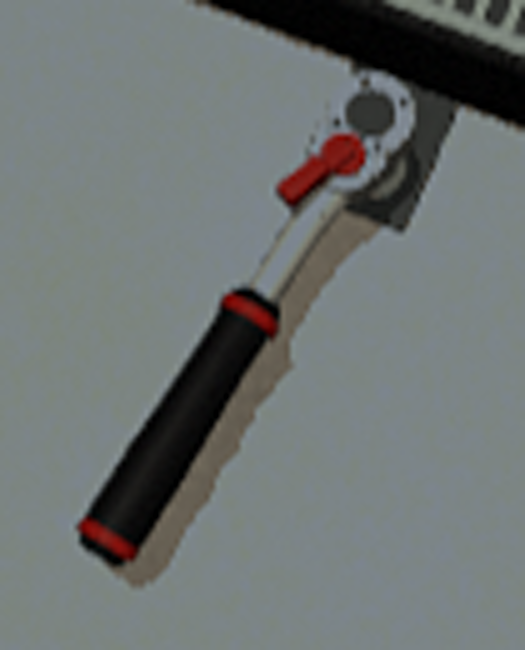

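View pics/scene_crop.png

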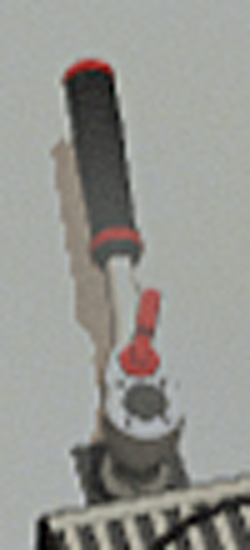

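```bash
python3 - <<'E'
from h import *
z=np.load('top0.npz');w=z['w'];p=z['p'].astype(int);d=z['d']
# second ear & stand front top edge
m=(w[...,2]>60)&(w[...,2]<85)&(d>0); m[:, :150]=0; m[160:]=0; m[:,350:]=0
# stand front edge: min along approx x direction for bins
q=w[m]; hx=np.array([.928,-.372]);hy=np.array([.372,.928])
a=q[:,:2]@hx; b=q[:,:2]@hy
pts=[]
for c in np.arange(b.min(),b.max(),10):
    s=(b>=c)&(b<c+10)
    if s.sum()>10: k=np.argsort(a[s])[2]; pts.append(q[s][k]); print(round(c),pts[-1].round(1))
m=(w[...,2]>100)&(d>0); m[:,:100]=0;m[:,165:]=0;m[165:]=0; q=w[m]; print('creamer hi',q.mean(0),q.min(0),q.max(0))
bl=(p[...,2]>120)&(p[...,0]<60); q=w[bl&(d>0)]; print('cap',q[q[:,2]>120].mean(0))
g=(w[...,2]>3)&(w[...,2]<15); g[:170]=0;g[240:]=0;g[:,:105]=0;g[:,170:]=0; q=w[g]; print('spanner',q.min(0),q.max(0),q.mean(0))
g=(w[...,2]>30); g[:230]=0;g[305:]=0;g[:,:325]=0;g[:,405:]=0; q=w[g]; print('bowl',q.min(0),q.max(0))
E
```

```text
239 [712.  -20.4  64.2]
249 [712.7 -15.4  66.8]
259 [715.8  -3.2  66.8]
269 [720.8  11.4  61.3]
279 [668.2  39.1  76.9]
289 [666.6  55.1  81.4]
299 [665.   64.   81.8]
309 [662.4  70.6  79.4]
319 [687.8  70.1  77.2]
329 [734.   68.2  63.4]
339 [737.3  80.6  69. ]
349 [739.5  90.5  66.3]
359 [739.4  92.7  71.3]
369 [744.2 107.7  72.4]
379 [745.9 115.8  60.4]
389 [746.3 120.2  69.1]
399 [751.3 137.8  69. ]
409 [753.  145.3  68.5]
419 [755.4 155.6  65.4]
429 [758.3 166.2  61.4]
439 [760.6 176.   64.3]
449 [762.5 185.5  68. ]
459 [766.1 196.6  62.4]
469 [767.8 203.5  67.3]
479 [771.3 216.3  66.9]
489 [773.  226.6  65.4]
499 [776.1 236.7  66.5]
509 [777.  242.4  63.1]
519 [781.2 255.8  61.2]
529 [782.8 266.6  69.9]
539 [784.7 272.9  64.6]
549 [787.4 284.   61.2]
559 [651.  349.5  60.2]
569 [678.  342.8  70.6]
579 [793.4 310.9  67. ]
589 [796.2 320.9  68.6]
599 [799.6 333.9  68.4]
609 [802.2 342.4  66.2]
619 [805.1 352.5  67.8]
629 [806.5 354.8  69.4]
639 [861.1 344.   71.3]
649 [928.6 328.8  69.3]
creamer hi [664.17553941 365.6807665  143.86899072] [638.5786322  341.30853417 100.06945831] [703.75826036 403.36614299 193.99612768]
cap [nan nan nan]
spanner [431.70298471 281.04429465   3.01224728] [621.59766017 464.41962216  13.31426989] [531.26844014 371.69335622   6.33142806]
bowl [ 356.64936427 -243.30990205   30.01601803] [519.84202174  -1.30039058 954.91614087]<stdin>:13: RuntimeWarning: Mean of empty slice.
  ret = um.true_divide(
```

Measured geometry:

| Item | Value |
|---|---|
| Bolt axis | about (683.5, 51) |
| Handle direction | about 158°, 8° clockwise of the stand's -x |
| Lever | on the +y (loosen) side |

I'll go over the lever's +y side with the fingers closed.

Emit:
send_rows --series '[2,0,-1,0,0,4.2,0,-2.1,0,0,4.2,0,-2.1,0,0,4.2,0,-2.1,0,0,4.2,0,-2.1,0,0,4.2,0,-2.1,0,0,4.2,0,-2.1,0,0,4.2,0,-2.1,0,0,4.2,0,-2.1,0,0,4.2,0,-2.1,0,0,4.2,0,-2.1,0,0,4.2,0,-2.1,0,0]' --force 20

```text
clock: 1.35
eef_pos: [554.3, 193.0, 227.2]
tool_rot: [[0.964, -0.0, 0.265], [-0.265, 0.0, 0.964], [-0.0, -1.0, 0.0]]
wrist_force: [1.2, 0.2, -0.6]
grip_width: 2.0
```

Emit:
send_rows --series '[4,0,-2.1,0,0,3,0,-1.5,0,0,2,0,-1,0,0,1.5,0,-0.5,0,0,0,0,0,0.113,0,0,0,0,0,0,0,0,0,0,0]'

```text
clock: 2.05
eef_pos: [640.5, 118.1, 227.3]
tool_rot: [[0.929, -0.001, 0.369], [-0.369, 0.0, 0.929], [-0.001, -1.0, 0.0]]
wrist_force: [0.3, -0.0, 0.3]
grip_width: 0.3
```

```bash
cat >> h.py <<'E'
def plan(pos,ang=None):
    o=get_obs(); Rm=np.array(o['tool_rot']); d=np.array(pos)-o['eef_pos']
    print('t',round(o['clock'],2),'eef',o['eef_pos'].round(1),'xang',round(np.degrees(np.arctan2(Rm[1,0],Rm[0,0])),2),'F',o['wrist_force'].round(2),'T',o['wrist_torque'].round(2),'g',round(o['grip_width'],1))
    print('tool shift cm',(Rm.T@d/10).round(2))
E
python3 - <<'E'
from h import *
plan([647.6,106.8,150])
i,p,d=cam('top','pics/top1.png'); np.savez('top1.npz',p=p,d=d,w=world(i,d))
i,p,d=cam('wrist','pics/wrist1.png'); np.savez('wrist1.npz',p=p,d=d,w=world(i,d))
E
```

```text
t 2.05 eef [640.5 118.1 227.3] xang -21.66 F [ 0.32 -0.01  0.3 ] T [0.05 0.   0.03] g 0.3
tool shift cm [ 1.08  7.73 -0.79]
```

View pics/wrist1.png

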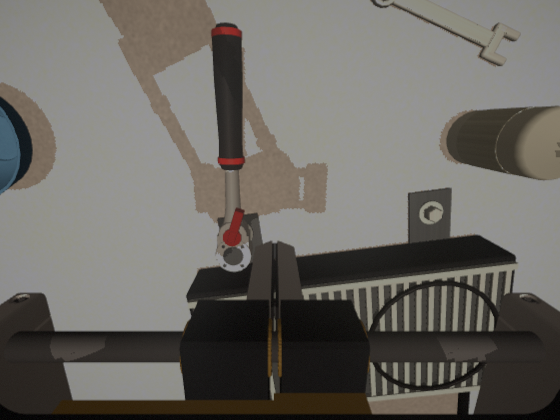

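View pics/top1.png

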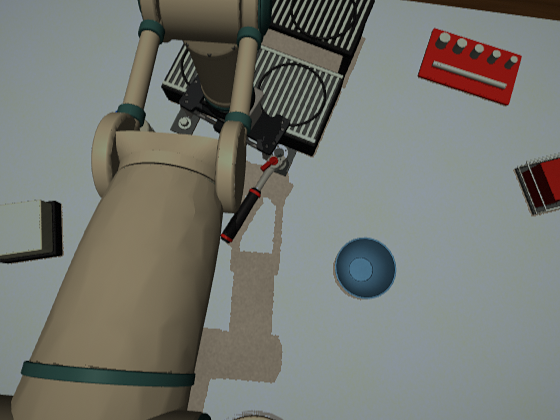

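In the wrist view the lever hub is at (233,238), the lever tip at (239,212) (loosen side), the head centre at (234,258), and the grip runs from (231,162) to (226,30). The way down is clear. I'll refine the positions from this view.

```bash
python3 - <<'E'
from h import *
z=np.load('wrist1.npz');w=z['w'];p=z['p'].astype(int);d=z['d']
red=(p[...,0]>110)&(p[...,1]<70)&(p[...,2]<70); red[:,:205]=0; red[:,255:]=0; red[265:]=0
k,l,st,ce=cv2.connectedComponentsWithStats(red.astype(np.uint8))
for j in range(1,k):
    if st[j,4]>5:
        q=w[(l==j)&(d>0)]; print('red',ce[j].round(1),st[j,:5],q.mean(0).round(1),q.min(0).round(),q.max(0).round())
g=(p.max(2)<60)&(w[...,2]>60); g[:30]=0; g[165:]=0; g[:,:205]=0; g[:,255:]=0
q=w[g]; c=q[:,:2].mean(0); u,s,vt=np.linalg.svd(q[:,:2]-c,full_matrices=False); print('grip',c,vt[0],np.degrees(np.arctan2(vt[0][1],vt[0][0])),q[:,2].max())
for (a,b) in [(234,258),(233,238),(239,212),(240,209),(234,222)]: print(a,b,w[b,a].round(1))
E
python3 - <<'E'
import cv2
i=cv2.imread('pics/wrist1.png')[150:290,190:290]; cv2.imwrite('pics/w1c.png',cv2.resize(i,None,fx=4,fy=4,interpolation=cv2.INTER_CUBIC))
E
```

```text
red [228.7  30.5] [219  27  21   9 135] [471.3 138.4  76.1] [466. 130.  70.] [477. 147.  80.]
red [230.  160.7] [218 158  25   6 133] [581.2  90.3  75.4] [575.  77.  69.] [588. 102.  79.]
red [233.1 230.8] [223 212  19  34 349] [650.5  64.8  88. ] [630.  46.  76.] [668.  82.  96.]
grip [521.64506891 115.04179774] [ 0.92794183 -0.37272505] -21.883776765478995 384.4689103608038
234 258 [684.2  49.5  77.8]
233 238 [658.2  61.2  86.9]
239 212 [631.7  80.9  94.4]
240 209 [631.1  81.2  85.8]
234 222 [639.7  71.6  94.4]
```

View pics/w1c.png

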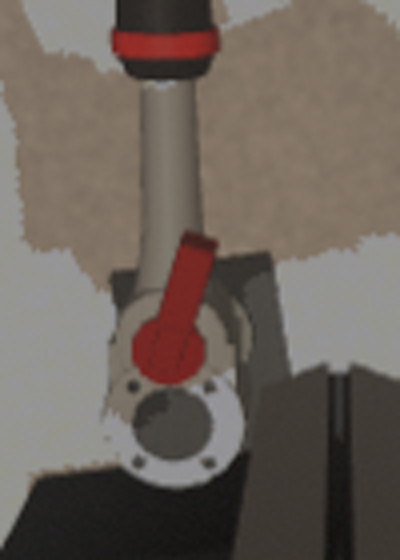

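Emit:
send_rows --series '[1.15,0,-0.9,0,0,0,4,0,0,0,0,4,0,0,0,0,3,0,0,0,0,1.3,0,0,0,0,0,0,0,0,0,0,0,0,0]'

```text
clock: 2.85
eef_pos: [649.5, 104.8, 105.8]
tool_rot: [[0.928, 0.002, 0.372], [-0.372, 0.0, 0.928], [0.002, -1.0, 0.001]]
wrist_force: [-0.2, 0.2, 1.1]
grip_width: 0.4
```

```bash
python3 - <<'E'
from h import *
plan([647.8,105.3,104])
i,p,d=cam('wrist','pics/wrist2.png')
E
```

```text
t 2.85 eef [649.5 104.8 105.8] xang -21.81 F [-0.24  0.2   1.14] T [ 0.01 -0.04 -0.01] g 0.4
tool shift cm [-0.18  0.18 -0.02]
```

View pics/wrist2.png

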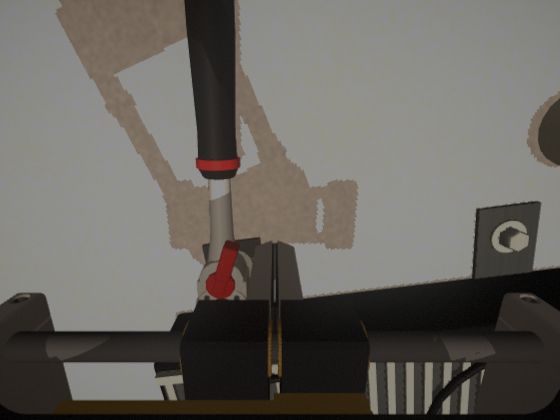

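The finger stands just to the right of the lever (lever tip at (230,245), finger from about x=250). I'll push it over in small steps.

Emit:
send_rows --series '[-0.2,0.15,0,0,0,0,0,-0.4,0,0,0,0,-0.4,0,0,0,0,-0.3,0,0,0,0,-0.2,0,0,0,0,-0.2,0,0]'

```text
clock: 3.5
eef_pos: [640.6, 92.6, 103.3]
tool_rot: [[0.928, -0.0, 0.372], [-0.372, 0.002, 0.928], [-0.001, -1.0, 0.002]]
wrist_force: [-1.6, 2.7, 2.1]
grip_width: 0.4
```

Emit:
send_rows --series '[0,0,-0.2,0,0,0,0,-0.2,0,0]'

```text
clock: 3.7
eef_pos: [639.2, 87.6, 102.8]
tool_rot: [[0.929, -0.0, 0.371], [-0.371, -0.001, 0.929], [-0.0, -1.0, -0.001]]
wrist_force: [-1.0, 1.2, -0.1]
grip_width: 0.3
```

```bash
python3 - <<'E'
from h import *
plan([647.8,105.3,104])
i,p,d=cam('wrist','pics/wrist3.png')
E
```

```text
t 3.7 eef [639.2  87.6 102.8] xang -21.79 F [-1.04  1.18 -0.1 ] T [ 0.12  0.03 -0.03] g 0.3
tool shift cm [ 0.15 -0.13  1.96]
```

View pics/wrist3.png

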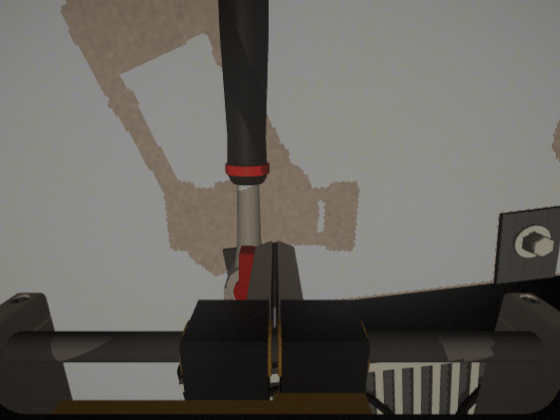

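The lever (247,270) is now near its middle position against the finger. I'll push a little further.

Emit:
send_rows --series '[0,0,-0.2,0,0,0,0,-0.15,0,0,0,0,0,0,0]'

```text
clock: 4.05
eef_pos: [638.2, 84.2, 102.9]
tool_rot: [[0.928, 0.0, 0.372], [-0.372, -0.001, 0.928], [0.0, -1.0, -0.001]]
wrist_force: [0.0, -0.1, -0.6]
grip_width: 0.1
```

```bash
python3 - <<'E'
from h import *
plan([647.8,105.3,104])
i,p,d=cam('wrist','pics/wrist4.png')
E
```

```text
t 4.05 eef [638.2  84.2 102.9] xang -21.83 F [ 0.03 -0.07 -0.64] T [0.03 0.06 0.02] g 0.1
tool shift cm [ 0.11 -0.11  2.32]
```

View pics/wrist4.png

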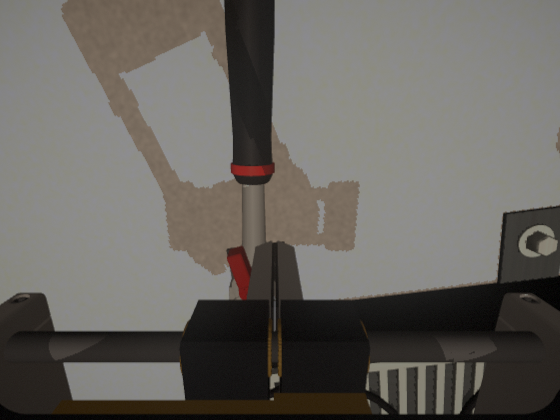

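The lever snapped to the tighten side (paddle at (237,262), clear of the finger, zero force). I'll retract, move over the grip and open.

Emit:
send_rows --series '[0,0,0.8,0,0,0,-3,0,0,0,0,-4,0,0,1,-3,-1,-0.5,0,5,-4,0,-0.8,0,5,-4,0,-1,0,5,-0.5,0,0,0,5,0,0,0,0,5]'

```text
clock: 4.9
eef_pos: [525.4, 114.4, 183.6]
tool_rot: [[0.929, 0.002, 0.371], [-0.371, 0.0, 0.929], [0.001, -1.0, 0.001]]
wrist_force: [0.7, -0.5, 0.5]
grip_width: 45.2
```

```bash
python3 - <<'E'
from h import *
plan([526.2,113.2,66.5])
i,p,d=cam('wrist','pics/wrist5.png')
w=world(i,d);p=p.astype(int)
red=(p[...,0]>110)&(p[...,1]<70)&(p[...,2]<70)
k,l,st,ce=cv2.connectedComponentsWithStats(red.astype(np.uint8))
for j in range(1,k):
    if st[j,4]>5:
        q=w[(l==j)&(d>0)]; print('red',ce[j].round(1),st[j,:5],q.mean(0).round(1))
i,p,d=cam('top','pics/top5.png')
cv2.imwrite('pics/top5c.png',cv2.resize(cv2.imread('pics/top5.png')[120:260,190:320],None,fx=4,fy=4,interpolation=cv2.INTER_CUBIC))
E
```

```text
t 4.9 eef [525.4 114.4 183.6] xang -21.76 F [ 0.71 -0.52  0.51] T [-0.02  0.02 -0.02] g 45.2
tool shift cm [ 0.1  11.71 -0.09]
red [285.4 150.7] [283 148   5   6  25] [473.9 144.1  73.4]
red [273.5 271.9] [262 269  24   7 114] [581.1  89.8  76.1]
red [263.9 328. ] [259 325  10   6  44] [625.9  61.6  94.8]
```

View pics/wrist5.png

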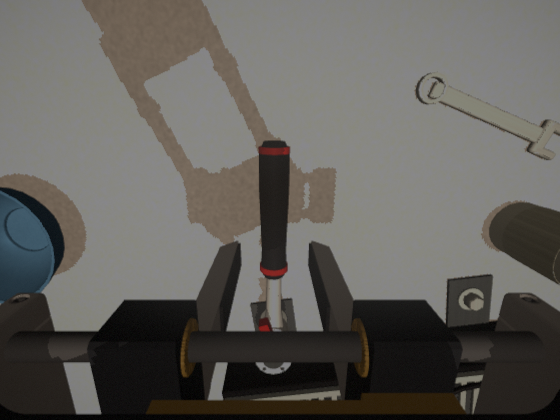

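View pics/top5c.png

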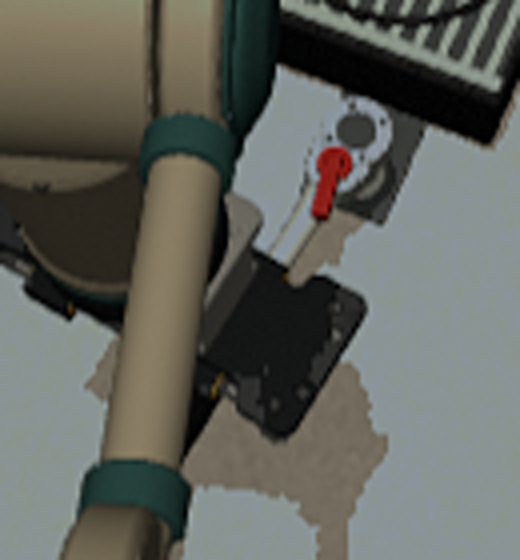

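The top view confirms the lever is on the -y side (tighten). The wrist view shows the grip centred between the fingers. I'll descend.

Emit:
send_rows --series '[0.1,4,0,0,5,0,4,0,0,5,0,2.5,0,0,5,0,1.2,0,0,5,0,0,0,0,5,0,0,0,0,5]'

```text
clock: 5.6
eef_pos: [528.3, 113.3, 66.6]
tool_rot: [[0.928, 0.002, 0.372], [-0.372, 0.0, 0.928], [0.002, -1.0, 0.001]]
wrist_force: [0.4, 1.6, 0.4]
grip_width: 49.8
```

```bash
python3 - <<'E'
from h import *
plan([526.2,113.2,66.5])
E
```

```text
t 5.6 eef [528.3 113.3  66.6] xang -21.83 F [0.42 1.59 0.37] T [-0.01  0.01 -0.06] g 49.8
tool shift cm [-0.19  0.01 -0.09]
```

Emit:
send_rows --series '[-0.1,0,0,0,3.5,0,0,0,0,3.5,0.05,0,-1.34,-0.08,3.5,0.05,0,-1.34,-0.08,3.5,0.05,0,-1.34,-0.08,3.5,0.05,0,-1.34,-0.08,3.5]' --force 10

```text
clock: 6.2
eef_pos: [515.0, 62.0, 67.3]
tool_rot: [[0.998, 0.004, 0.058], [-0.058, 0.002, 0.998], [0.004, -1.0, 0.002]]
wrist_force: [1.6, 3.1, -0.0]
grip_width: 34.9
```

```bash
cat >> h.py <<'E'
AX=np.array([684,49.8])
def st():
    o=get_obs(); e=o['eef_pos']; Rm=np.array(o['tool_rot']); r=e[:2]-AX; F=o['wrist_force']; T=o['wrist_torque']
    ta=np.degrees(np.arctan2(-Rm[1,0],-Rm[0,0])); pa=np.degrees(np.arctan2(r[1],r[0]))
    M=(r[0]*F[1]-r[1]*F[0])/1000
    print('t',round(o['clock'],2),'r',np.hypot(*r).round(1),'posang',pa.round(2),'toolang',ta.round(2),'z',e[2].round(1),'F',F.round(2),'Ftan_ccw',(M*1000/np.hypot(*r)).round(2),'Mz about bolt',M.round(3),'+T',T[2].round(3),'g',round(o['grip_width'],1))
E
python3 - <<'E'
from h import *
st()
E
```

```text
t 6.2 r 169.4 posang 175.87 toolang 176.68 z 67.3 F [ 1.6   3.06 -0.01] Ftan_ccw -3.17 Mz about bolt -0.537 +T -0.066 g 34.9
```

Emit:
send_rows --series '[0.05,0,-1.34,-0.08,3.5,0.05,0,-1.34,-0.08,3.5,0,0,0,0,3.5]'

```text
clock: 6.5
eef_pos: [515.3, 33.7, 67.1]
tool_rot: [[0.995, 0.003, -0.097], [0.097, -0.0, 0.995], [0.003, -1.0, -0.001]]
wrist_force: [0.1, -0.2, -0.4]
grip_width: 35.4
```

```bash
python3 - <<'E'
from h import *
st()
i,p,d=cam('wrist','pics/wrist6.png');st()
E
```

```text
t 6.5 r 169.5 posang -174.55 toolang -174.41 z 67.1 F [ 0.06 -0.18 -0.44] Ftan_ccw 0.18 Mz about bolt 0.031 +T -0.007 g 35.4
t 6.55 r 169.8 posang -174.79 toolang -174.48 z 66.8 F [-0.77  0.57  0.03] Ftan_ccw -0.64 Mz about bolt -0.108 +T 0.026 g 34.9
```

View pics/wrist6.png

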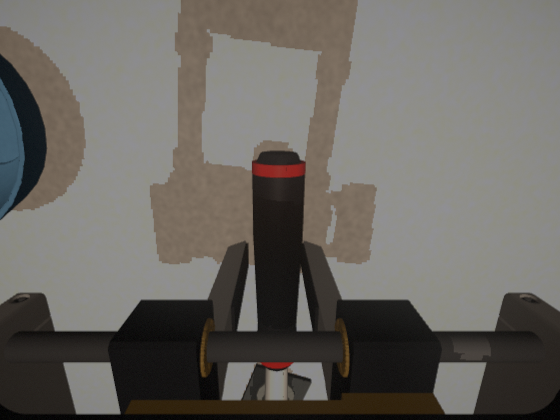

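The handle follows between the fingers at low force. Continuing anticlockwise.

Emit:
send_rows --series '[0.05,0,-1.27,-0.075,3.5,0.05,0,-1.27,-0.075,3.5,0.05,0,-1.27,-0.075,3.5,0.05,0,-1.27,-0.075,3.5,0.05,0,-1.27,-0.075,3.5,0,0,0,0,3.5]'

```text
clock: 7.15
eef_pos: [533.3, -26.2, 66.4]
tool_rot: [[0.891, 0.002, -0.455], [0.455, -0.0, 0.891], [0.001, -1.0, -0.001]]
wrist_force: [0.2, 0.1, 1.0]
grip_width: 34.9
```

```bash
python3 - <<'E'
from h import *
st()
i,p,d=cam('wrist','pics/wrist7.png');st()
i,p,d=cam('scene','pics/scene7.png')
cv2.imwrite('pics/scene7c.png',cv2.resize(cv2.imread('pics/scene7.png')[160:280,270:400],None,fx=4,fy=4,interpolation=cv2.INTER_CUBIC))
E
```

```text
t 7.15 r 168.8 posang -153.25 toolang -152.96 z 66.4 F [0.24 0.13 0.96] Ftan_ccw -0.01 Mz about bolt -0.002 +T 0.023 g 34.9
t 7.2 r 169.0 posang -153.49 toolang -153.0 z 66.2 F [-0.38  0.54  0.33] Ftan_ccw -0.65 Mz about bolt -0.11 +T 0.022 g 35.0
```

View pics/wrist7.png

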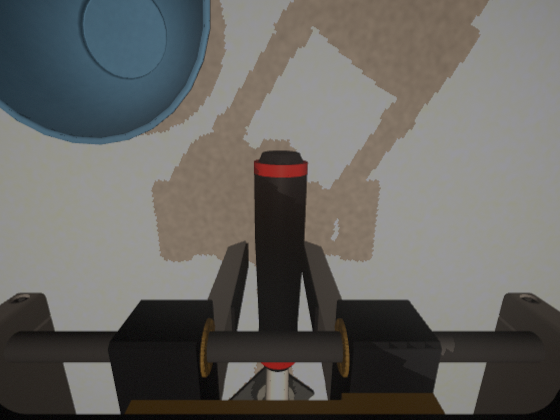

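View pics/scene7c.png

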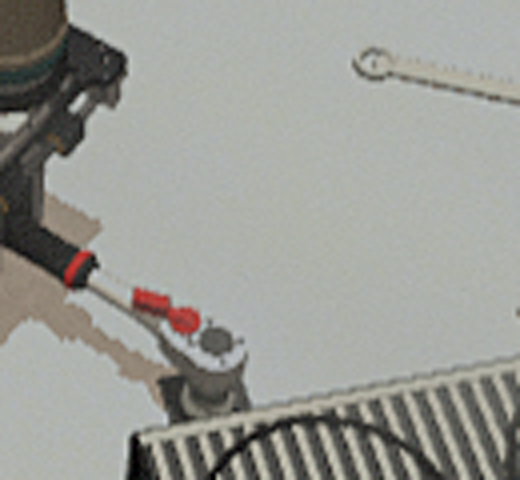

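The back swing covered about 49°, freewheeling at under 3 N, and the lever is still on tighten. Now clockwise.

Emit:
send_rows --series '[0.03,0,1,0.06,3.5,0.03,0,1,0.06,3.5,0.03,0,1,0.06,3.5,0.03,0,1,0.06,3.5,0.03,0,1,0.06,3.5]'

```text
clock: 7.75
eef_pos: [517.3, 20.6, 66.2]
tool_rot: [[0.985, 0.003, -0.171], [0.171, -0.004, 0.985], [0.002, -1.0, -0.004]]
wrist_force: [2.7, -5.3, -2.4]
grip_width: 35.0
```

```bash
python3 - <<'E'
from h import *
st()
E
```

```text
t 7.75 r 169.2 posang -170.07 toolang -170.13 z 66.2 F [ 2.71 -5.31 -2.39] Ftan_ccw 5.7 Mz about bolt 0.965 +T 0.012 g 35.0
```

Emit:
send_rows --series '[0.02,0,0.68,0.04,3.5,0.02,0,0.68,0.04,3.5,0.01,0,0.68,0.04,3.5]'

```text
clock: 8.05
eef_pos: [514.8, 40.7, 66.2]
tool_rot: [[0.999, 0.002, -0.053], [0.053, -0.004, 0.999], [0.002, -1.0, -0.004]]
wrist_force: [1.7, -6.3, -2.0]
grip_width: 34.7
```

```bash
python3 - <<'E'
from h import *
st()
E
```

```text
t 8.05 r 169.4 posang -176.92 toolang -176.95 z 66.2 F [ 1.74 -6.27 -2.01] Ftan_ccw 6.36 Mz about bolt 1.077 +T 0.027 g 34.7
```

The bolt is running in at about 1.05 N m (including drag). From here, small steps with a force check after each.

Emit:
send_rows --series '[0.02,0,0.68,0.04,3.5,0.01,0,0.68,0.04,3.5]'

```text
clock: 8.25
eef_pos: [514.6, 54.3, 66.1]
tool_rot: [[1.0, 0.002, 0.027], [-0.027, -0.004, 1.0], [0.002, -1.0, -0.004]]
wrist_force: [2.2, -5.6, -0.4]
grip_width: 35.4
```

```bash
python3 -c "
from h import *
st()"
```

```text
t 8.25 r 169.5 posang 178.49 toolang 178.47 z 66.1 F [ 2.15 -5.6  -0.39] Ftan_ccw 5.54 Mz about bolt 0.939 +T 0.07 g 35.4
```

Emit:
send_rows --series '[0.02,0,0.51,0.03,3.5,0.01,0,0.51,0.03,3.5]'

```text
clock: 8.45
eef_pos: [515.1, 64.4, 66.1]
tool_rot: [[0.996, 0.001, 0.086], [-0.086, -0.004, 0.996], [0.002, -1.0, -0.004]]
wrist_force: [0.8, -6.8, -0.7]
grip_width: 35.3
```

```bash
python3 -c "
from h import *
st()"
```

```text
t 8.45 r 169.5 posang 175.06 toolang 175.06 z 66.1 F [ 0.75 -6.82 -0.68] Ftan_ccw 6.73 Mz about bolt 1.141 +T 0.012 g 35.3
```

Emit:
send_rows --series '[0.02,0,0.51,0.03,3.5,0.01,0,0.51,0.03,3.5]'

```text
clock: 8.65
eef_pos: [516.2, 74.4, 66.1]
tool_rot: [[0.989, 0.001, 0.146], [-0.146, -0.004, 0.989], [0.001, -1.0, -0.004]]
wrist_force: [1.4, -6.8, -0.7]
grip_width: 35.1
```

```bash
python3 -c "
from h import *
st()"
```

```text
t 8.65 r 169.6 posang 171.65 toolang 171.62 z 66.1 F [ 1.38 -6.78 -0.67] Ftan_ccw 6.5 Mz about bolt 1.103 +T 0.057 g 35.1
```

Emit:
send_rows --series '[0.01,0,0.34,0.02,3.5,0.01,0,0.34,0.02,3.5]'

```text
clock: 8.85
eef_pos: [517.3, 81.1, 66.1]
tool_rot: [[0.983, 0.001, 0.185], [-0.185, -0.004, 0.983], [0.001, -1.0, -0.004]]
wrist_force: [1.1, -6.1, 0.3]
grip_width: 35.3
```

```bash
python3 -c "
from h import *
st()"
```

```text
t 8.85 r 169.6 posang 169.37 toolang 169.36 z 66.1 F [ 1.08 -6.09  0.32] Ftan_ccw 5.78 Mz about bolt 0.981 +T 0.037 g 35.3
```

Still running in freely. Continuing with the same step limits.

Emit:
send_rows --series '[0.02,0,0.51,0.03,3.5,0.01,0,0.51,0.03,3.5]'

```text
clock: 9.05
eef_pos: [519.4, 90.9, 66.1]
tool_rot: [[0.97, 0.0, 0.244], [-0.244, -0.004, 0.97], [0.001, -1.0, -0.004]]
wrist_force: [1.0, -7.4, 1.3]
grip_width: 35.3
```

Emit:
send_rows --series '[0.01,0,0.34,0.02,3.5,0.01,0,0.34,0.02,3.5]'

```text
clock: 9.25
eef_pos: [521.2, 97.5, 66.1]
tool_rot: [[0.959, -0.0, 0.282], [-0.282, -0.004, 0.959], [0.001, -1.0, -0.004]]
wrist_force: [-0.2, -6.7, 0.3]
grip_width: 35.1
```

```bash
python3 -c "
from h import *
st()"
```

```text
t 9.25 r 169.7 posang 163.68 toolang 163.63 z 66.1 F [-0.16 -6.73  0.32] Ftan_ccw 6.51 Mz about bolt 1.104 +T 0.055 g 35.1
```

Emit:
send_rows --series '[0.02,0,0.51,0.03,3.5,0.01,0,0.51,0.03,3.5]'

```text
clock: 9.45
eef_pos: [524.2, 107.0, 66.0]
tool_rot: [[0.941, -0.001, 0.34], [-0.34, -0.004, 0.941], [0.001, -1.0, -0.004]]
wrist_force: [-0.2, -6.5, 1.3]
grip_width: 35.1
```

```bash
python3 -c "
from h import *
st()"
```

```text
t 9.45 r 169.7 posang 160.29 toolang 160.15 z 66.0 F [-0.17 -6.54  1.33] Ftan_ccw 6.21 Mz about bolt 1.054 +T 0.008 g 35.1
```

Emit:
send_rows --series '[0.01,0,0.34,0.02,3.5,0.01,0,0.34,0.02,3.5]'

```text
clock: 9.65
eef_pos: [526.7, 113.3, 66.1]
tool_rot: [[0.926, -0.001, 0.376], [-0.376, -0.004, 0.926], [0.001, -1.0, -0.004]]
wrist_force: [-0.3, -6.4, 1.6]
grip_width: 35.2
```

```bash
python3 -c "
from h import *
st()"
```

```text
t 9.65 r 169.7 posang 158.0 toolang 157.89 z 66.1 F [-0.26 -6.36  1.56] Ftan_ccw 6.0 Mz about bolt 1.017 +T 0.036 g 35.2
```

Emit:
send_rows --series '[0.01,0,0.34,0.02,3.5,0.01,0,0.34,0.02,3.5]'

```text
clock: 9.85
eef_pos: [529.3, 119.5, 66.0]
tool_rot: [[0.911, -0.001, 0.413], [-0.413, -0.004, 0.911], [0.001, -1.0, -0.004]]
wrist_force: [-0.6, -5.9, 1.2]
grip_width: 35.2
```

```bash
python3 -c "
from h import *
st()"
```

```text
t 9.85 r 169.7 posang 155.75 toolang 155.6 z 66.0 F [-0.63 -5.93  1.25] Ftan_ccw 5.67 Mz about bolt 0.962 +T 0.076 g 35.2
```

Emit:
send_rows --series '[0.01,0,0.34,0.02,3.5,0.01,0,0.34,0.02,3.5]'

```text
clock: 10.05
eef_pos: [532.2, 125.5, 66.0]
tool_rot: [[0.893, -0.002, 0.449], [-0.449, -0.004, 0.893], [0.001, -1.0, -0.005]]
wrist_force: [-0.4, -6.0, 1.1]
grip_width: 34.8
```

```bash
python3 -c "
from h import *
st()"
```

```text
t 10.05 r 169.7 posang 153.5 toolang 153.31 z 66.0 F [-0.4  -5.95  1.11] Ftan_ccw 5.51 Mz about bolt 0.935 +T 0.091 g 34.8
```

Emit:
send_rows --series '[0.01,0,0.34,0.02,3.5,0.01,0,0.34,0.02,3.5]'

```text
clock: 10.25
eef_pos: [535.2, 131.3, 66.0]
tool_rot: [[0.875, -0.002, 0.484], [-0.484, -0.005, 0.875], [0.0, -1.0, -0.005]]
wrist_force: [-1.4, -7.7, 2.0]
grip_width: 35.1
```

```bash
python3 -c "
from h import *
st()"
```

```text
t 10.25 r 169.6 posang 151.29 toolang 151.02 z 66.0 F [-1.4  -7.66  2.01] Ftan_ccw 7.39 Mz about bolt 1.253 +T 0.102 g 35.1
```

Emit:
send_rows --series '[0.01,0,0.34,0.02,3.5,0.01,0,0.34,0.02,3.5]'

```text
clock: 10.45
eef_pos: [538.0, 136.0, 65.9]
tool_rot: [[0.855, -0.004, 0.518], [-0.518, -0.007, 0.855], [0.0, -1.0, -0.008]]
wrist_force: [-1.8, -11.1, 3.2]
grip_width: 35.5
```

```bash
python3 -c "
from h import *
st()"
```

```text
t 10.45 r 169.6 posang 149.44 toolang 148.79 z 65.9 F [ -1.78 -11.12   3.15] Ftan_ccw 10.48 Mz about bolt 1.777 +T 0.125 g 35.5
```

Torque is climbing as the spring washer takes up (about 1.9 N m total, about 1.6 on the bolt). Finer steps now, aiming for about 2.8 N m total, which is 2.5 plus the drag.

Emit:
send_rows --series '[0.01,0,0.25,0.01,3.5,0.01,0,0.2,0.01,3.5,0,0,0,0,3.5]'

```text
clock: 10.75
eef_pos: [539.9, 139.1, 65.9]
tool_rot: [[0.845, -0.005, 0.534], [-0.534, -0.008, 0.845], [0.0, -1.0, -0.01]]
wrist_force: [-2.7, -10.7, 4.6]
grip_width: 34.9
```

```bash
python3 -c "
from h import *
st()"
```

```text
t 10.75 r 169.5 posang 148.23 toolang 147.7 z 65.9 F [ -2.66 -10.7    4.63] Ftan_ccw 10.5 Mz about bolt 1.78 +T 0.225 g 34.9
```

Emit:
send_rows --series '[0.01,0,0.12,0.005,3.5,0.01,0,0.12,0.005,3.5]'

```text
clock: 10.95
eef_pos: [540.6, 140.3, 65.9]
tool_rot: [[0.84, -0.006, 0.543], [-0.543, -0.009, 0.84], [-0.0, -1.0, -0.011]]
wrist_force: [-4.4, -13.2, 6.2]
grip_width: 35.3
```

```bash
python3 -c "
from h import *
st();st()"
```

```text
t 10.95 r 169.5 posang 147.74 toolang 147.14 z 65.9 F [ -4.42 -13.18   6.23] Ftan_ccw 13.5 Mz about bolt 2.289 +T 0.129 g 35.3
t 10.95 r 169.5 posang 147.74 toolang 147.14 z 65.9 F [ -4.42 -13.18   6.23] Ftan_ccw 13.5 Mz about bolt 2.289 +T 0.129 g 35.3
```

Emit:
send_rows --series '[0,0,0.12,0.005,3.5,0,0,0.1,0.005,3.5]'

```text
clock: 11.15
eef_pos: [541.5, 141.7, 65.8]
tool_rot: [[0.835, -0.007, 0.551], [-0.551, -0.01, 0.835], [-0.0, -1.0, -0.012]]
wrist_force: [-4.2, -13.7, 6.0]
grip_width: 35.1
```

```bash
python3 -c "
from h import *
st()"
```

```text
t 11.15 r 169.5 posang 147.17 toolang 146.58 z 65.8 F [ -4.19 -13.66   6.01] Ftan_ccw 13.75 Mz about bolt 2.331 +T 0.144 g 35.1
```

Emit:
send_rows --series '[0,0,0.1,0.005,3.5,0,0,0.1,0.005,3.5]'

```text
clock: 11.35
eef_pos: [542.4, 143.0, 65.8]
tool_rot: [[0.829, -0.008, 0.559], [-0.559, -0.011, 0.829], [-0.0, -1.0, -0.013]]
wrist_force: [-5.5, -15.0, 7.2]
grip_width: 35.2
```

```bash
python3 -c "
from h import *
st();camera('wrist');st()"
```

```text
t 11.35 r 169.5 posang 146.64 toolang 146.02 z 65.8 F [ -5.54 -15.     7.22] Ftan_ccw 15.58 Mz about bolt 2.641 +T 0.149 g 35.2
t 11.4 r 169.6 posang 146.6 toolang 146.01 z 65.8 F [ -5.27 -14.63   6.29] Ftan_ccw 15.12 Mz about bolt 2.564 +T 0.188 g 35.1
```

Emit:
send_rows --series '[0,0,0.08,0.003,3.5]'

```text
clock: 11.5
eef_pos: [542.7, 143.5, 65.8]
tool_rot: [[0.828, -0.008, 0.561], [-0.561, -0.011, 0.828], [-0.0, -1.0, -0.014]]
wrist_force: [-4.6, -15.8, 6.9]
grip_width: 35.3
```

```bash
python3 -c "
from h import *
st();camera('wrist');st()"
```

```text
t 11.5 r 169.5 posang 146.45 toolang 145.86 z 65.8 F [ -4.56 -15.84   6.91] Ftan_ccw 15.72 Mz about bolt 2.666 +T 0.166 g 35.3
t 11.55 r 169.6 posang 146.42 toolang 145.85 z 65.8 F [ -4.55 -15.17   6.35] Ftan_ccw 15.16 Mz about bolt 2.57 +T 0.169 g 35.3
```

Total about 2.8 N m at the bolt axis, i.e. about 2.5 on the bolt at 15.5 N. Stopping here. I'll unload, open and lift off.

Emit:
send_rows --series '[0,0,-0.3,0,3.5,0,0,-0.3,0,4.5,0,0,0,0,5.5,0,0,0,0,5.5]'

```text
clock: 11.95
eef_pos: [543.4, 144.5, 66.1]
tool_rot: [[0.826, 0.0, 0.564], [-0.564, 0.001, 0.826], [-0.0, -1.0, 0.001]]
wrist_force: [0.1, 1.0, 1.1]
grip_width: 54.0
```

```bash
python3 - <<'E'
from h import *
st()
i,p,d=cam('wrist','pics/wrist8.png')
E
```

```text
t 11.95 r 169.5 posang 146.02 toolang 145.64 z 66.1 F [0.13 1.03 1.06] Ftan_ccw -0.93 Mz about bolt -0.157 +T 0.022 g 54.0
```

View pics/wrist8.png

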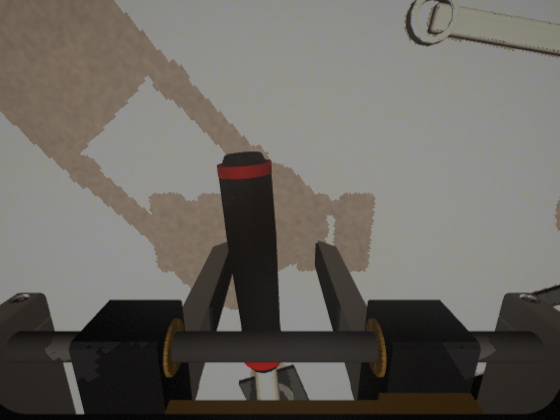

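The grip is close to the left finger. I'll centre, then lift.

Emit:
send_rows --series '[0,0,-0.6,0,5.5,0,0,0,0,5.5,0,-3,0,0,5.5,0,-4,0,0,5.5,0,-4,0,0,5.5,-3,-3,0,0,5.5,-4,0,0,0,5.5,-4,0,0,0,5.5,-4,0,0,0,5.5,0,0,0,0,5.5,0,0,0,0,5.5]'

```text
clock: 13.1
eef_pos: [415.9, 223.6, 206.3]
tool_rot: [[0.827, 0.001, 0.562], [-0.562, 0.0, 0.827], [0.001, -1.0, 0.001]]
wrist_force: [1.3, 0.0, 0.3]
grip_width: 55.1
```

```bash
python3 - <<'E'
from h import *
st()
for n in ['wrist','scene','top']:
    i,p,d=cam(n,f'pics/{n}9.png')
a=cv2.imread('pics/scene9.png')[160:280,270:440]; b=cv2.imread('pics/top9.png')[110:260,190:320]
cv2.imwrite('pics/s9c.png',cv2.resize(a,None,fx=4,fy=4,interpolation=cv2.INTER_CUBIC))
E
```

```text
t 13.1 r 319.5 posang 147.04 toolang 145.79 z 206.3 F [1.27 0.04 0.26] Ftan_ccw -0.72 Mz about bolt -0.231 +T 0.029 g 55.1
```

View pics/wrist9.png

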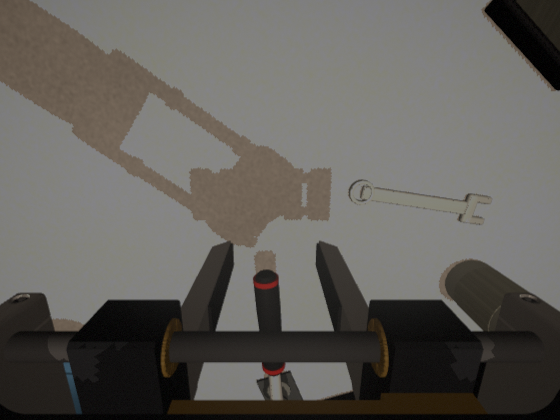

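View pics/s9c.png

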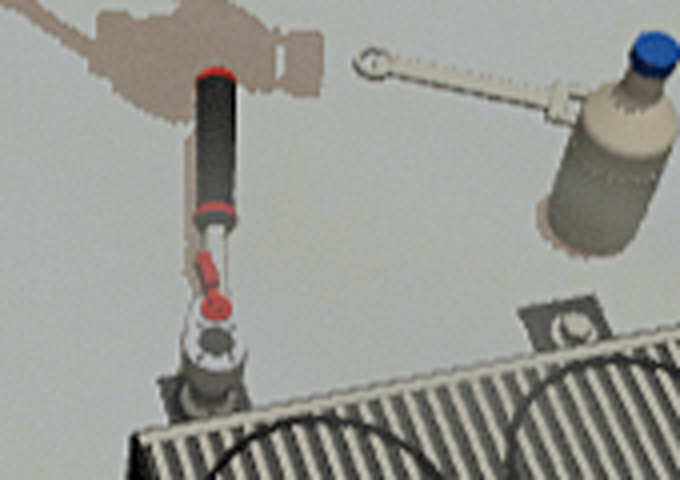

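View pics/top9.png

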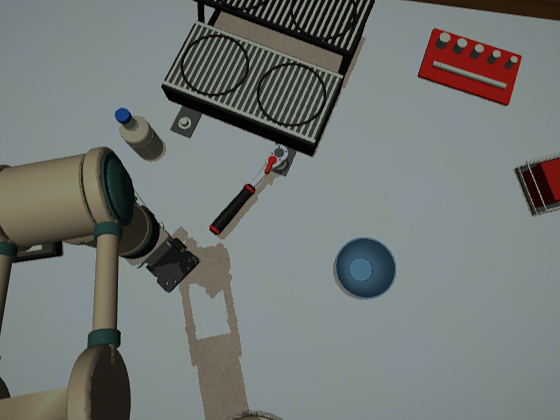

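The scene view shows the lever on tighten (seen from the handle end it points right, at (205,268) in the crop). The ratchet is on the bolt, the gripper is clear, and the creamer, bowl and spanner are where they were. Handing in.

```bash
python3 -c "
from h import *
print(sign_off())"
```

```text
the job is handed in; nothing more can be done
None
```

I flipped the lever to tighten, swung the handle back to check it clicks freely, and tightened the bolt to about 2.5 N m. I handed the job in at about 13 s; `sign_off()` reports no verdict.

- **Lever:** I pushed it over with the closed fingers. It snapped across, and the later wrist, top and scene views all show it on the tighten side. The ratchet did not turn on the loosen setting.
- **Back swing:** The handle went about 49° anticlockwise. It mostly read near zero, with one reading of about 3 N, so it was freewheeling. I did not check the socket mark on the bolt directly.
- **Tightening:** The bolt ran in at about 6 N, then the torque climbed. I stopped at 15.1 to 15.7 N on the grip, a total of 2.75 to 2.85 N m, or about 2.5 N m on the bolt after drag. The bolt figure is an estimate, as the force sensor is noisy to about 0.7 N and the torque inferred from the angle differed by roughly 0.2 N m along the way.
- **Final state:** The ratchet is on the bolt and set to tighten. The gripper is clear, and the creamer, bowl and spanner look unmoved in the last top and scene images.

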